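# Contact check of a headband test jig with a hooked probe

## Robot

A 6-joint arm with a two-finger parallel gripper is mounted at the origin on the work surface. World frame = base frame: x ahead of the robot, y to its left, z up, the work surface at z = 0. Lengths are in m, angles in rad, forces in N, time in s.
With the tool pointing down it reaches from about 0.425 to 0.95 m from the base axis. Payload 3.5 kg.
Tool frame: the origin (TCP) lies at the centre of the arm's flange, where the gripper is bolted on; the fingertips stand 173 mm ahead of it and the grasp point (between the pads) lies 155 mm ahead of it (nose_length is the distance from the TCP to the fingertips, in m); z points along the fingers, y is the line along which they close (so a half turn about z gives the same grasp; the last joint's range is limited). The gripper opens to 85 mm and grips with 20 to 120 N. Pads are 22 mm wide; open, the fingers measure 114 mm over their backs; the gripper's body (76 mm by 85 mm) begins 54 mm behind the grasp point. The pads swing forward as they close: fully open they stand 13 mm farther back than shut.
Start: joints at [-1.358, 0.286, 1.577, -0, 1.279, -0.15], TCP at [0.24, -0.631, 0.405] pointing down, gripper open.
Joint ranges: [-2.77, 2.77], [-0.9, 2.22], [0.21, 2.48], [-1.53, 4.67], [0.24, 2.81], [-2.84, 2.84]. Speed limits (rad/s): [2.79, 2.79, 3.14, 3.14, 3.14, 3.14].

## Interface

Orientations are given as a rotation vector (axis times angle).
In Python, from workcell import * gives the robot as it stands. The module is installed in compiled form; this text tells all that it offers. Calls block until the motion is done:
- reach(position, orientation): joint-space move of the TCP to a pose.
- move_linear(position, ori=None, speed=0.15, contact_N=None): straight line of the TCP; ori=None keeps the orientation; speed is the mean speed in m/s. With contact_N (N) it stops when the force on the tool has changed by that much, and returns True; else False.
- movej(angles): joint-space move.
- gripper_open() and clamp(force=None): open the fingers fully, or close them until they stop; force is the grip in N (None keeps the last).
- pause(seconds).
- solve_ik(position, orientation): joint angles nearest the present ones, or None.
- get_obs(): the state.
- get_image(name): name is "scene" or "top"; returns the picture (420x560x3 uint8, red, green, blue); there is no depth.
- camera_model(name): a dict with "fx", "fy", "cx", "cy" (pixels), "k1" (the pictures are not rectified: a ray, as slopes to the right and down, at radius r is drawn at 1 + k1 r^2 times it, then the intrinsics apply), "R" (3x3) and "t" (3): a world point X has camera coordinates R X + t. Camera axes: x right, y down, z forward; pixel columns grow to the right and rows downward; lengths in m; the calibration is good to about 2 mm. A picture is of the moment at which its call begins. camera_model takes no time and is no camera call.
A pose or a line that the arm cannot do raises MotionError and nothing moves.
- sign_off(): hands the job in; it is judged then, once.
The state is a dict: "time_s": time; "joint_pos": joint angles; "qvel": joint speeds; "tau": joint torques, N m; "tcp_pos": TCP position; "tool_rot": TCP orientation; "wrist_force": force on the tool from outside, world axes, zero at the start; "moment": the same for the moment, N m; "grip_width": finger opening in m; "finger_force": force on a finger pad.
Only numpy, scipy, OpenCV 4.12 (cv2) and the standard library are available. Lean on these libraries where they do the work, as an engineer would, in place of code of your own. Each camera call takes 0.05 s, during which the arm holds its last target. There are 200 camera calls.

## Task

Take the hooked probe off its bar and press its tip gently (about 5 N) onto the middle of each of the jig's three sprung post heads for about a second, going from the smallest head to the largest; never press hard (20 N or more). Then hang the probe back over the bar, straight and fully seated, and let go. Leave the headbands, tape roll and blue tote where they are.

Things in the scene. Friction and masses are not known exactly. Their poses are not given: they have to be found in the camera images.
- probe: black plastic hooked probe, 182 mm tall, hung over the bar. Origin: centre of its bridge's underside (lies on the bar); x across the bar, z up. Bridge 54 (x) x 34 (y) x 12 mm; on it the grip block 26 (x) x 30 (y) mm, z 12 to 72. Below, 34 mm wide: nose plate x 17 to 27, 30 mm deep; long leg x -27 to -17, 45 mm deep, with a 10 mm steel needle down to the tip, z -110. Gap between nose and leg 34 mm.
- probe_tip (a point): lowest point of the probe's round steel tip (4 mm radius), at (-22, 0, -110) mm in the probe's frame
- probe_grip (a point): centre of the grip block, at (0, 0, 42) mm in the probe's frame
- stand: fixed stand with a horizontal square aluminium bar, 20 x 20 mm and 260 mm long, along the stand's y, on two uprights at y = -120 and 120 mm, each with a flat foot 120 mm long; origin on the table under the middle of the bar
- bar_top (a point): middle of the bar's top face, 170 mm above the table; y along the bar
- jig: fixed test jig: aluminium plate 200 (x) x 220 (y) x 15 mm with a black headband frame clamped flat on it (up to 25 mm above the table); origin at the centre of its underside. It carries the three posts, at (-50, 75), (-50, -75) and (70, 0) mm; which post stands where changes.
- post_small: jig post with the smallest head: grey housing 44 mm across, 30 mm high; origin at the centre of its underside, on the jig's plate. Above, on a thin sleeve, a flat round steel head 18 mm across, 8 mm thick, on the post's axis. Its top lies 47 to 69 mm above the origin, set differently each time and not reported: find it by touch. It is sprung: starts to sink at 2 N, hard stop after 6 mm at 9 N.
- post_medium: jig post with the middle-sized head: grey housing 44 mm across, 30 mm high; origin at the centre of its underside, on the jig's plate. Above, on a thin sleeve, a flat round steel head 27 mm across, 8 mm thick, on the post's axis. Its top lies 47 to 69 mm above the origin, set differently each time and not reported: find it by touch. It is sprung: starts to sink at 2 N, hard stop after 6 mm at 9 N.
- post_large: jig post with the largest head: grey housing 44 mm across, 30 mm high; origin at the centre of its underside, on the jig's plate. Above, on a thin sleeve, a flat round steel head 38 mm across, 8 mm thick, on the post's axis. Its top lies 47 to 69 mm above the origin, set differently each time and not reported: find it by touch. It is sprung: starts to sink at 2 N, hard stop after 6 mm at 9 N.
- bands: bystander: stack of open arch-shaped headband frames, about 165 x 160 mm, 30 mm high, lying on the table; origin under its middle
- tape: bystander: empty cardboard tape roll, 100 mm across, 40 mm high; origin at the centre of its underside
- tote: bystander: open blue plastic tote, 120 x 160 x 80 mm; origin at the centre of its underside
Things that resemble listed ones, but are neither listed nor needed, are in the scene too. What is shaped like the probe but turquoise or white is not meant.

How it is judged:
On the way, in this order (a step that is already met when the one before it is completed fails the run):
1. the probe's tip rests on the smallest head within 8 mm of its middle, pressing with 2.5 to 14 N, for 0.4 s (contact force between probe and post_small between 2.5 and 14 N and horizontal distance between probe_tip and post_small below 0.008 m), for 0.4 s.
2. the probe's tip rests on the middle-sized head within 8 mm of its middle, pressing with 2.5 to 14 N, for 0.4 s (contact force between probe and post_medium between 2.5 and 14 N and horizontal distance between probe_tip and post_medium below 0.008 m), for 0.4 s.
3. the probe's tip rests on the largest head within 8 mm of its middle, pressing with 2.5 to 14 N, for 0.4 s (contact force between probe and post_large between 2.5 and 14 N and horizontal distance between probe_tip and post_large below 0.008 m), for 0.4 s.
At the end, for the whole second after the job is handed in: The probe hangs over the bar at rest and released: its bridge sits on the bar's top face (within 4 mm in height, its middle within 9 mm of the bar's centre line and 110 mm of the bar's middle) and it is upright within 0.08 rad (x of probe in the frame of bar_top between -0.009 and 0.009 m and y of probe in the frame of bar_top between -0.11 and 0.11 m and z of probe in the frame of bar_top between -0.003 and 0.004 m and angle between probe's own z axis and vertical below 0.08 rad and linear speed of probe below 0.02 m/s and angular speed of probe below 0.2 rad/s); the robot touches nothing.
It fails at once if the smallest head or its post is pressed with more than 20 N (contact force between anything else and post_small above 20 N).
It fails at once if the middle-sized head or its post is pressed with more than 20 N (contact force between anything else and post_medium above 20 N).
It fails at once if the largest head or its post is pressed with more than 20 N (contact force between anything else and post_large above 20 N).
It fails at once if a bystander (headbands, tape roll, tote) is moved more than 20 mm (distance of any of bands, tape, tote from where it was at the start of the episode above 0.02 m).
It also fails if it takes over 69 s, if anything falls off the work surface, if the arm or the gripper's body presses on something with over 40 N, if the wrist force passes 120 N, or if a joint passes its speed limit or range.

## Working session

There is one attempt and no reset: what is moved stays moved. The work goes in short steps, each a Python script; the robot and the scene stay as the last script left them, time stands still between calls to the robot, and variables do not carry over. Pictures are saved under pics/ and viewed, at most 10 in all, crops included, and the job is handed in when it is done.

```bash
mkdir -p pics
python3 - <<'E'
from workcell import *
import cv2
for n in ("scene","top"):
    im=get_image(n); cv2.imwrite(f"pics/{n}0.png",im[:,:,::-1])
    print(n,camera_model(n))
o=get_obs(); print(o)
E
```

```text
scene {'fx': 411.98908091222813, 'fy': 411.98908091222813, 'cx': 283.66975448824525, 'cy': 210.11482359000797, 'k1': -0.11367379122702069, 'R': array([[-0.62637163,  0.77945166, -0.0106629 ],
       [ 0.61328424,  0.48430273, -0.62396579],
       [-0.4811871 , -0.39737386, -0.78137891]]), 't': array([ 0.45694186, -0.15506067,  1.3351168 ])}
top {'fx': 422.35353197079763, 'fy': 422.35353197079763, 'cx': 275.0555844480119, 'cy': 212.56779180557865, 'k1': -0.08927972858349223, 'R': array([[ 4.82877271e-04, -9.99670528e-01,  2.56632462e-02],
       [-9.86559012e-01, -4.66972510e-03, -1.63338636e-01],
       [ 1.63404661e-01, -2.52394343e-02, -9.86236223e-01]]), 't': array([-0.17718644,  0.58377604,  1.21234009])}
{'time_s': 0.1, 'joint_pos': array([-1.35799236e+00,  2.87089177e-01,  1.57804964e+00, -7.27537625e-06,
        1.27863419e+00, -1.50038925e-01]), 'qvel': array([ 0.00096753, -0.00034455, -0.00310992, -0.00162527,  0.00037494,
        0.00149488]), 'tau': array([ 5.87097529e-04, -4.07298553e+01, -2.93699294e+01, -1.49287343e-04,
        3.40238934e-03,  8.69939129e-06]), 'tcp_pos': array([ 0.23953228, -0.6308175 ,  0.40346673]), 'tool_rot': array([-3.08788963e+00, -5.66440971e-01,  1.18316437e-04]), 'wrist_force': array([ 0.0518253 , -0.18656884, -0.02645344]), 'moment': array([-0.0086749 , -0.0240495 , -0.05408084]), 'finger_force': 0.0, 'grip_width': 0.08524234923749033}
```

View pics/scene0.png

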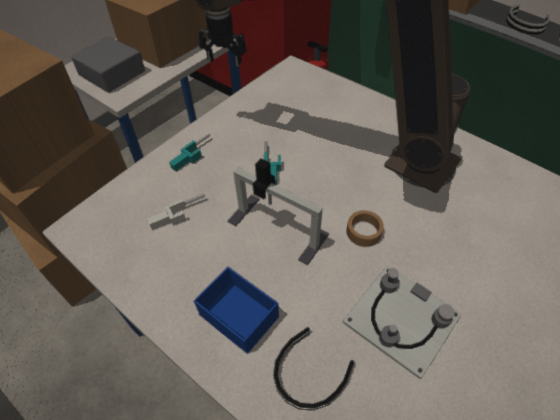

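View pics/top0.png

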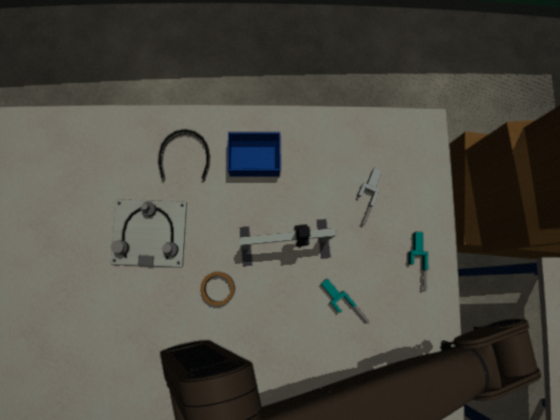

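The black probe hangs on the bar at about (302,235) in top and (263,178) in scene. It is the only black one; the turquoise and white ones lie at (345,297), (419,255) and (371,190) in top. The jig plate spans (112–186, 199–267) in top. Next I'll enlarge both.

Run:
```python
import cv2,numpy as np
s=cv2.imread("pics/scene0.png");t=cv2.imread("pics/top0.png")
def crop(im,x,y,w,h,k):
    c=cv2.resize(im[y:y+h,x:x+w],None,fx=k,fy=k,interpolation=cv2.INTER_CUBIC)
    c=np.clip(c.astype(float)*1.5,0,255).astype(np.uint8)
    for i in range(0,w,10): cv2.putText(c,str(x+i),(i*k,8),0,.3,(0,0,255),1); c[10:16,i*k]=(0,0,255)
    for i in range(0,h,10): cv2.putText(c,str(y+i),(0,i*k+4),0,.3,(0,0,255),1); c[i*k,20:26]=(0,0,255)
    return c
a=crop(t,235,210,110,60,7); b=crop(t,105,190,90,85,7)
cv2.imwrite("pics/c1.png",a); cv2.imwrite("pics/c2.png",b)
c=crop(s,225,140,110,85,7); d=crop(s,340,260,125,115,5)
cv2.imwrite("pics/c3.png",c); cv2.imwrite("pics/c4.png",d)
```

```text
(no output)
```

View pics/c1.png

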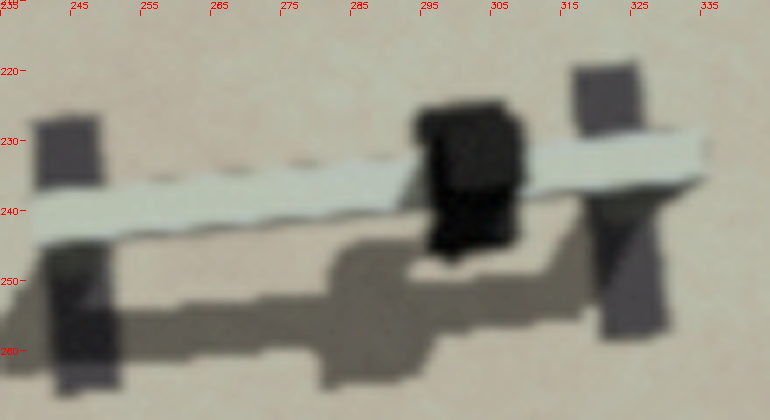

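View pics/c2.png

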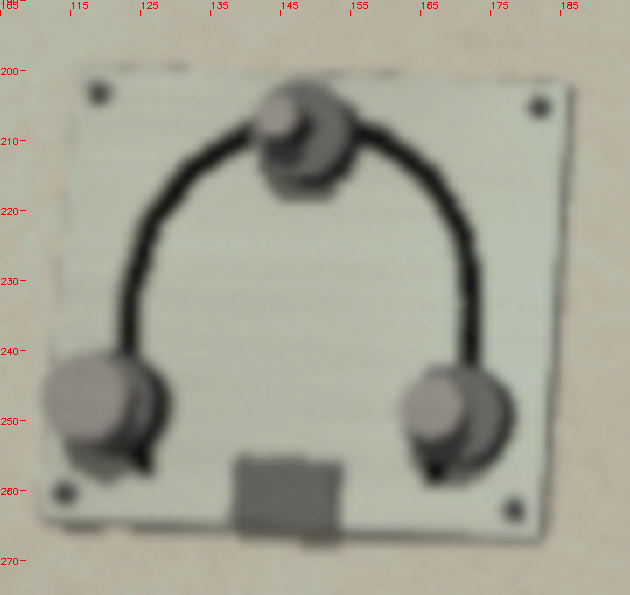

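View pics/c3.png

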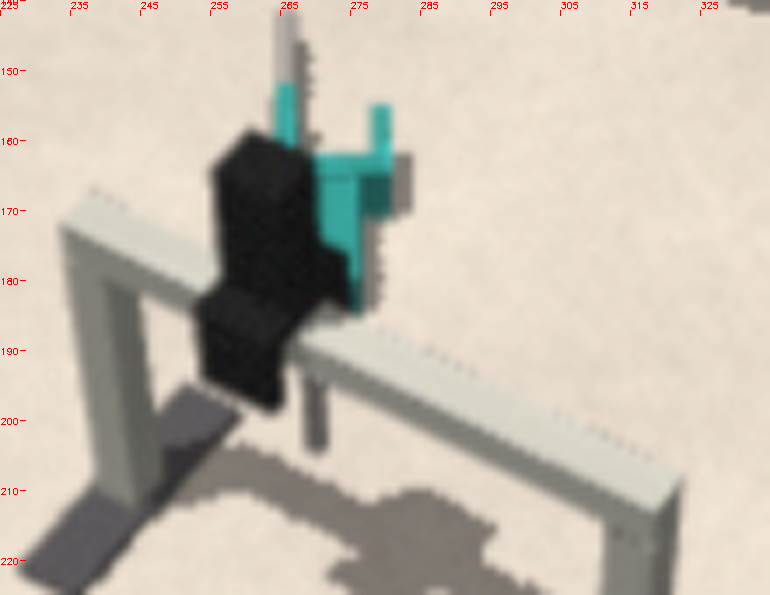

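View pics/c4.png

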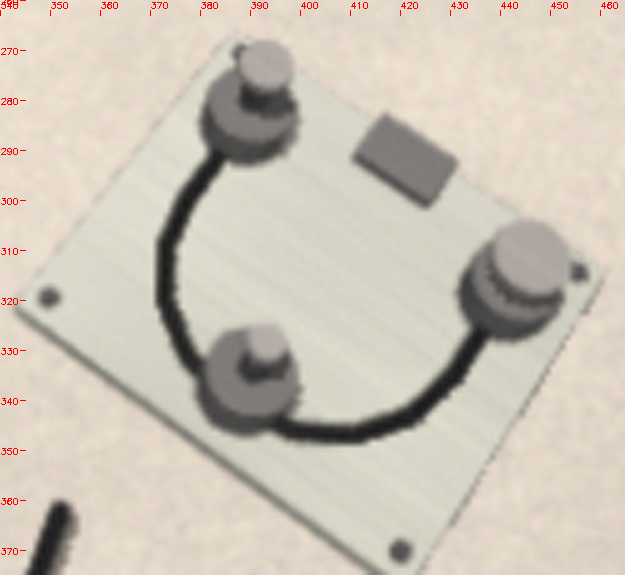

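The black probe has its nose on the +x side and its leg and needle on the −x side. On the jig, the small head is at top (144.6,205.6), large at (116.7,246.7) and medium at (166.4,247.7). Next I'll fit the poses and check them with an overlay.

```bash
cat > h.py <<'E'
import numpy as np,cv2
from scipy.optimize import least_squares
from scipy.spatial.transform import Rotation as Ro
from workcell import *
CM={n:camera_model(n) for n in("scene","top")}
def proj(n,X):
    c=CM[n];p=np.atleast_2d(X)@c["R"].T+c["t"];s=p[:,:2]/p[:,2:]
    s=s*(1+c["k1"]*(s**2).sum(1,keepdims=True))
    return s*[c["fx"],c["fy"]]+[c["cx"],c["cy"]]
def world(pose,P):  # pose x,y,yaw
    P=np.atleast_2d(P).astype(float);c,s=np.cos(pose[2]),np.sin(pose[2])
    return np.c_[pose[0]+c*P[:,0]-s*P[:,1],pose[1]+s*P[:,0]+c*P[:,1],P[:,2]]
E
cat > fit.py <<'E'
from h import *
def px(a,x0,y0,k): return (np.array(a,float)+.5)/k-.5+[x0,y0]
T2=lambda a:px(a,105,190,7); S4=lambda a:px(a,340,260,5)
T1=lambda a:px(a,235,210,7); S3=lambda a:px(a,225,140,7)
hp=np.array([[.07,0],[-.05,-.075],[-.05,.075]])
ht=T2([(280,113),(433,407),(85,400)]);hs=S4([(268,342),(266,66),(533,257)])
ct=T2([(75,68),(572,80),(40,522),(543,535)]);cs=S4([(15,308),(235,33),(605,268)])
C=lambda l:np.array([[*p,.015] for p in l])
Ct=C([(.1,.11),(.1,-.11),(-.1,.11),(-.1,-.11)]);Cs=C([(.1,-.11),(-.1,-.11),(-.1,.11)])
def f(v):
    H=world(v[:3],np.c_[hp,v[3:6]])
    return np.r_[(proj("top",H)-ht).ravel(),(proj("scene",H)-hs).ravel(),(proj("top",world(v[:3],Ct))-ct).ravel(),(proj("scene",world(v[:3],Cs))-cs).ravel()]
r=least_squares(f,[.4,.2,0,.07,.07,.07],loss="soft_l1");j=r.x
print("jig",j.round(4));print(f(j).reshape(-1,2).round(1).tolist())
bt=T1([(35,192),(35,247),(705,130),(705,182)]);bs=S3([(62,228),(92,188),(683,480),(657,518)])
B=lambda l:np.array([[*p,.17] for p in l])
Bt=B([(.01,.13),(-.01,.13),(.01,-.13),(-.01,-.13)]);Bs=B([(.01,-.13),(-.01,-.13),(-.01,.13),(.01,.13)])
g=lambda v:np.r_[(proj("top",world(v,Bt))-bt).ravel(),(proj("scene",world(v,Bs))-bs).ravel()]
b=least_squares(g,[.4,-.1,.1],loss="soft_l1").x
print("bar",b.round(4));print(g(b).reshape(-1,2).round(1).tolist())
# probe: grip top face corners in scene
q=S3([(250,128),(215,168),(318,155)])
G=np.array([[-.013,-.015,.242],[.013,-.015,.242],[-.013,.015,.242]])
k=lambda v:(proj("scene",world([v[0],v[1],b[2]],G))-q).ravel()
p=least_squares(k,b[:2]).x;p=np.r_[p,b[2]]
print("probe",p.round(4),k(p).round(1),"in bar",Ro.from_euler("z",-b[2]).apply([*(p[:2]-b[:2]),0]).round(4))
np.savez("fit.npz",j=j,b=b,p=p)
import itertools
def box(im,n,pose,x,y,z,k,o,col):
    V=np.array(list(itertools.product(x,y,z)));u=((proj(n,world(pose,V))-o+.5)*k-.5)
    for a,c in itertools.combinations(range(8),2):
        if bin(a^c).count("1")==1: cv2.line(im,tuple(np.int32(u[a])),tuple(np.int32(u[c])),col,1)
out=[]
for n,o in(("top",(265,205)),("scene",(235,140))):
    im=cv2.imread(f"pics/{n}0.png")[o[1]:o[1]+75,o[0]:o[0]+50]
    im=cv2.resize(im,None,fx=8,fy=8,interpolation=cv2.INTER_CUBIC);im=np.uint8(np.clip(im*3.5,0,255))
    o=np.array(o)
    box(im,n,b,(-.01,.01),(-.13,.13),(.15,.17),8,o,(255,0,0))
    box(im,n,p,(-.013,.013),(-.015,.015),(.182,.242),8,o,(0,0,255))
    box(im,n,p,(-.027,.027),(-.017,.017),(.17,.182),8,o,(0,160,0))
    box(im,n,p,(.017,.027),(-.017,.017),(.14,.17),8,o,(0,160,0))
    out.append(im)
cv2.imwrite("pics/ov.png",np.hstack(out))
E
python3 fit.py
```

```text
jig [ 0.5275  0.2107 -0.0209  0.0784  0.0821  0.0676]
[[-0.5, 0.2], [0.2, -0.3], [0.2, -0.3], [0.2, 0.3], [0.0, -0.0], [-0.1, -0.1], [0.1, -0.1], [-0.4, -0.1], [-0.0, -0.2], [0.1, 0.1], [-0.1, -0.5], [-0.5, -0.7], [0.6, 0.2]]
bar [ 0.5005 -0.2063  0.0946]
[[-0.7, -0.1], [-0.1, -0.6], [-0.2, -0.1], [0.6, -0.2], [-0.3, -1.0], [0.1, 0.2], [0.5, -0.3], [0.0, -0.3]]
probe [ 0.5042 -0.2438  0.0946] [ 0.3 -0.5 -0.9  0.1  0.6  0.3] in bar [ 0.0001 -0.0377  0.    ]
```

View pics/ov.png

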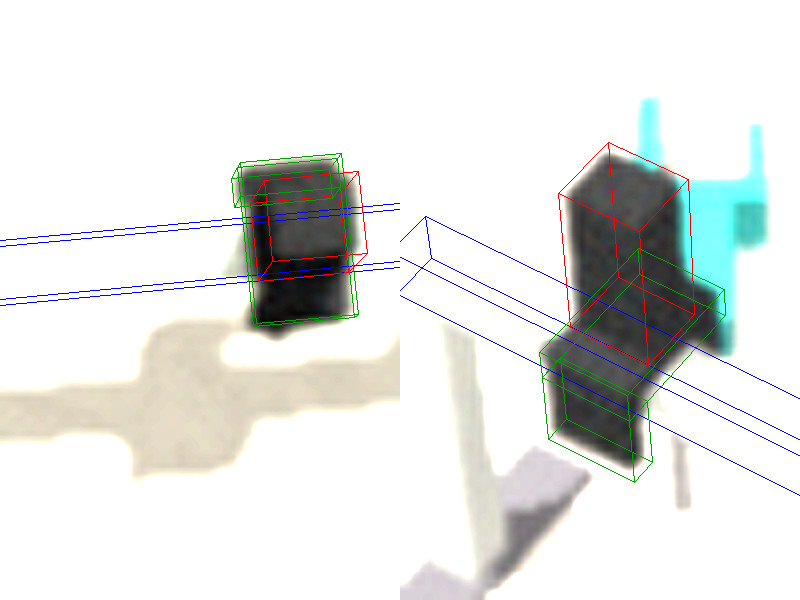

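The fit residuals are about 0.5 px, and the probe sits on the bar about 38 mm from its middle on the −y side. I'll grasp across x so that the pads centre it, lift it, and carry it to above the small head.

```bash
cat >> h.py <<'E'
F=np.load("fit.npz");J,B,P=F["j"],F["b"],F["p"]
def rot(yaw,flip=0):
    y=np.array([np.cos(yaw),np.sin(yaw),0])*(-1 if flip else 1);z=np.array([0,0,-1.]);x=np.cross(y,z)
    return Ro.from_matrix(np.c_[x,y,z]).as_rotvec()
POSTS=world(J[:3],np.array([[.07,0,0],[-.05,-.075,0],[-.05,.075,0]]))[:,:2]
TIP=Ro.from_euler("z",B[2]).apply([-.022,0,0])[:2] # tip offset from grip centre
E
python3 - <<'E'
from h import *
for fl in(0,1):
    w=rot(B[2],fl)
    for q in([.5032,-.2438,.42],[.5032,-.2438,.367],[.5032,-.2438,.52],[*(POSTS[0]-TIP),.52],[*(POSTS[2]-TIP),.38]):
        s=solve_ik(q,w);print(fl,None if s is None else s.round(2))
E
```

```text
0 [-0.63  0.02  1.85 -0.    1.27 -0.73]
0 [-0.63  0.07  1.9  -0.    1.18 -0.73]
0 [-0.63 -0.04  1.72 -0.    1.45 -0.73]
0 [ 0.17  0.18  1.5  -0.    1.47  0.08]
0 [ 0.35  0.1   1.84 -0.    1.2   0.25]
1 [-0.63  0.02  1.85 -0.    1.27  2.41]
1 [-0.63  0.07  1.9  -0.    1.18  2.41]
1 [-0.63 -0.04  1.72 -0.    1.45  2.41]
1 None
1 None
```

Run:
```python
from h import *
w=rot(B[2])
g=np.array([.5032,-.2438,.367])
reach(g+[0,0,.09],w); move_linear(g,speed=.12)
clamp(60); o=get_obs();print(o["time_s"],o["grip_width"],o["finger_force"],o["tcp_pos"],o["wrist_force"])
move_linear(g+[0,0,.15],speed=.15)
o=get_obs();print(o["grip_width"],o["wrist_force"])
reach([*(POSTS[0]-TIP),.44],w)
pause(.3)
for n in("scene","top"): cv2.imwrite(f"pics/{n}1.png",get_image(n)[:,:,::-1])
o=get_obs();print(o["time_s"],o["tcp_pos"],o["wrist_force"])
t=np.array([*(o["tcp_pos"][:2]+TIP),o["tcp_pos"][2]-.307])
out=[]
for n in("scene","top"):
    c=proj(n,t)[0];print(n,c);o0=np.int32(c)-[22,32]
    im=cv2.imread(f"pics/{n}1.png")[o0[1]:o0[1]+64,o0[0]:o0[0]+44]
    im=cv2.resize(im,None,fx=9,fy=9,interpolation=cv2.INTER_CUBIC);im=np.uint8(np.clip(im*1.8,0,255))
    hd=[*POSTS[0],J[3]]
    for X,col in((t,(0,0,255)),(hd,(255,0,0)),(t+[0,0,.02],(0,200,0))):
        cv2.circle(im,tuple(np.int32((proj(n,X)[0]-o0+.5)*9)),3,col,-1)
    out.append(im)
cv2.imwrite("pics/tip1.png",np.hstack(out))
```

```text
3.3 0.02538121700733024 59.147751331329346 [ 0.50333448 -0.24385327  0.36749607] [-0.98858354 -0.1313403   2.07423005]
0.0250688824523358 [-1.25085427  0.44691384 -1.4530117 ]
6.5833 [0.61951715 0.21090707 0.44009456] [-0.05317309  0.42284064 -1.83773694]
scene [398.45368119 318.11063905]
top [138.78904025 202.4000274 ]
```

View pics/tip1.png

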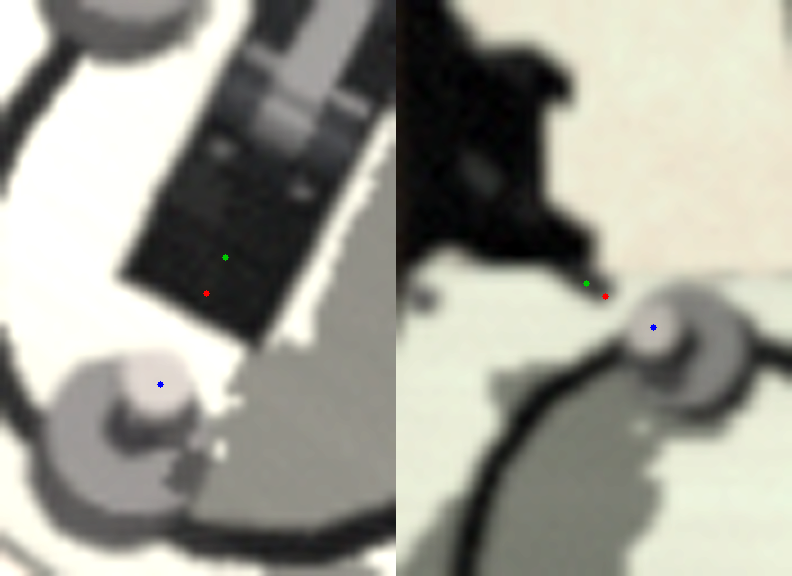

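The needle tip in top, at about (138.8,202.4), matches the prediction to within about 1 px. In scene the tip is hidden behind the nose. Now I'll press the small head.

```bash
cat >> h.py <<'E'
def press(i,target=5.5):
    xy=POSTS[i]-TIP; z0=J[3+i]+.307
    move_linear([*xy,z0+.012],speed=.08); pause(.25)
    f0=np.mean([(pause(.02),get_obs()["wrist_force"])[1] for _ in range(5)],0)
    hit=move_linear([*xy,z0-.016],speed=.012,contact_N=3.0)
    o=get_obs(); print("hit",hit,o["tcp_pos"][2]-z0,(o["wrist_force"]-f0).round(2))
    if not hit: return
    t=0
    for k in range(8):
        pause(.12); o=get_obs(); f=o["wrist_force"]-f0
        if k in(0,7): print(f.round(2),(o["tcp_pos"][2]-z0).round(4))
        e=target-f[2]
        if k<3 and abs(e)>.7:
            p=o["tcp_pos"].copy();p[:2]=xy;p[2]-=np.clip(.7*e/1170,-.002,.0015);move_linear(p,speed=.01)
    pause(.5);o=get_obs();print("end",(o["wrist_force"]-f0).round(2),o["tcp_pos"],o["time_s"],"xyerr",o["tcp_pos"][:2]-xy)
E
python3 - <<'E'
from h import *
press(0)
E
```

```text
hit True -0.0005644783106953377 [1.48 1.02 4.48]
[-0.07  0.28  4.35] -0.0007
[2.14 1.85 4.55] -0.0015
end [3.95 0.76 5.43] [0.61947979 0.2112997  0.38387759] 10.7333 xyerr [ 6.37228087e-05 -6.42241463e-06]
```

Run:
```python
from h import *
for i in(1,2):
    p=get_obs()["tcp_pos"]; move_linear([*p[:2],.425],speed=.08)
    move_linear([*(POSTS[i]-TIP),.425],speed=.15)
    press(i)
p=get_obs()["tcp_pos"]; move_linear([*p[:2],.44],speed=.08)
pause(.2);cv2.imwrite("pics/top2.png",get_image("top")[:,:,::-1]);print(get_obs()["time_s"])
```

```text
hit True -0.0005589731232518713 [1.31 0.08 4.58]
[ 1.37 -0.12  4.36] -0.0007
[2.92 0.3  5.68] -0.0012
end [ 4.03 -0.02  4.38] [0.49794523 0.13882388 0.38787162] 16.1583 xyerr [ 6.70944867e-05 -9.96169736e-07]
hit True -0.0005548000283539523 [1.07 1.11 4.59]
[1.18 0.19 3.12] -0.0007
[2.86 0.23 4.46] -0.0022
end [3.44 0.94 5.87] [0.50107514 0.28881231 0.37235942] 22.025 xyerr [6.89472991e-05 2.00568411e-05]
23.275
```

All three hits came at the same relative depth, which is suspicious. I'll check with a force-versus-depth profile on the large head.

Run:
```python
from h import *
av=lambda n=12:np.mean([(pause(.02),get_obs()["wrist_force"])[1] for _ in range(n)],0).round(2)
i=2;xy=POSTS[i]-TIP;z0=J[5]+.307
print(get_obs()["time_s"],av())
for d in(.008,.004,.002,.001,0,-.001,-.002,-.003):
    move_linear([*xy,z0+d],speed=.04 if d>.003 else .01);print(d,av(),get_obs()["tcp_pos"][2]-z0)
move_linear([*xy,.44],speed=.08);print(get_obs()["time_s"],av())
```

```text
23.275 [ 0.28  0.12 -1.67]
0.008 [-0.   -0.11 -1.69] 0.008175551677004234
0.004 [ 0.03  0.28 -1.68] 0.00404274446238545
0.002 [ 0.08  0.2  -1.64] 0.0019769266211212
0.001 [-0.28 -0.13  0.24] 0.0012556397352434523
0 [-0.54 -0.13  1.61] 0.00016778077474549624
-0.001 [-0.44 -0.26  2.74] -0.0008220450902509668
-0.002 [-0.39 -0.39  3.61] -0.0017898179925238678
-0.003 [-0.54 -0.15  4.62] -0.002800920351297309
29.5167 [-0.04  0.06 -1.88]
```

The contact is real: the spring starts at +1.4 mm with the expected stiffness. Now I'll hang the probe back.

Run:
```python
from h import *
w=rot(B[2]); t=world(B,[[0,-.0377,0]])[0,:2]; print(t)
p=get_obs()["tcp_pos"]; move_linear([*p[:2],.517],speed=.15)
reach([*t,.517],w); move_linear([*t,.377],speed=.08); pause(.2)
o=get_obs();print(o["time_s"],o["wrist_force"].round(2))
hit=move_linear([*t,.362],speed=.01,contact_N=3); o=get_obs();print(hit,o["tcp_pos"],o["wrist_force"].round(2))
if hit and abs(o["tcp_pos"][2]-.3675)<.004:
    gripper_open(); pause(.3); move_linear([*t,.47],speed=.12); pause(.5)
out=[]
for n,(x,y) in(("top",(265,205)),("scene",(235,140))):
    im=get_image(n)[:,:,::-1];cv2.imwrite(f"pics/{n}3.png",im)
    a=cv2.imread(f"pics/{n}0.png")
    out.append(np.hstack([np.uint8(np.clip(cv2.resize(m[y:y+75,x:x+50],None,fx=4,fy=4)*2.5,0,255)) for m in(a,im)]))
cv2.imwrite("pics/hang.png",np.hstack(out));print(get_obs()["time_s"])
```

```text
[ 0.50402897 -0.24385004]
34.4083 [-0.97 -0.09 -1.11]
True [ 0.5040203  -0.24384714  0.36744837] [ 0.19 -0.5   3.76]
37.8917
```

View pics/hang.png

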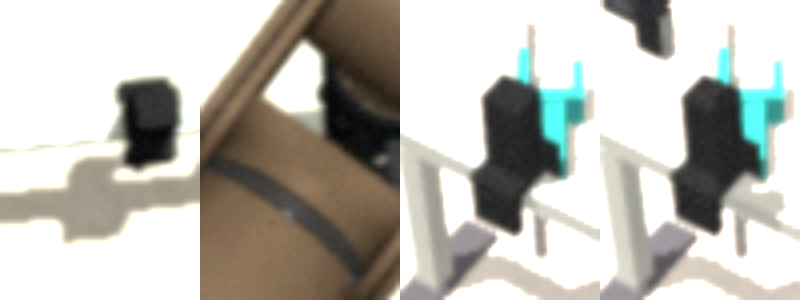

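In the scene view the probe hangs exactly as it did at the start, upright and seated, with the gripper clear above it. The arm hides it in the top view.

```bash
python3 -c "
from workcell import *
print(sign_off())"
```

```text
the job is handed in; nothing more can be done
None
```

The job is handed in (no verdict was reported): the tip was pressed at about 4–6 N on the small, medium, then large head (the large once more as a check), and the probe hangs upright, seated and released on the bar.

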